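# Lay out the clay ornaments for glazing

### The job

Set the four clay ornaments out for glazing: lay each one flat, face up, on the wooden board that bears the outline of its own shape, centred in that outline and pointing the same way as it. They are brittle, so set each one down rather than dropping it, and leave the two glaze jars where they stand.

Things in the scene. Friction and masses are not known exactly. Their poses are not given: they have to be found in the camera images.
- house: Loose flat grey fired-clay ornament, 12 mm thick, about 55 g, lying face up on the table. House: x -30 to +29 (gable tip at +x), 46 wide, small chimney on the roof at +y. Parallel walls at y = -23, +23 from x = -30 to +6: pinch across y at x = -12. In mm; origin on the underside, z up.
- heart: Loose flat grey fired-clay ornament, 12 mm thick, about 55 g, lying face up on the table. Heart: x -25 (point) to +25 (lobes), 55 wide (y), widest at x = +9: pinch across y there. In mm; origin on the underside, z up.
- fish: Loose flat grey fired-clay ornament, 12 mm thick, about 55 g, lying face up on the table. Fish: x -42 (forked tail, 42 wide) to +39 (round nose); parallel flanks at y = -18, +18 from x = -7 to +21: pinch across y at x = +7. In mm; origin on the underside, z up.
- mitten: Loose flat grey fired-clay ornament, 12 mm thick, about 55 g, lying face up on the table. Mitten: x -34 (cuff) to +32 (rounded finger end), palm 40 wide, thumb at +y (to y = 39, x -9 to +20). Cuff sides at y = -22, +22 from x = -34 to -12: pinch across y at x = -23. In mm; origin on the underside, z up.
- house_bat: Wooden board fixed to the table, 150 (x) x 100 (y) x 8 mm, with the house's outline painted blue on top, 4 to 8 mm outside the house's edge, cream inside; a small blue dot at x = -55. Origin: middle of its underside, z up. The house's origin belongs at x = +25, y = 0, z = 8 mm, its +x along the board's +x (away from the dot).
- heart_bat: Wooden board fixed to the table, 150 (x) x 100 (y) x 8 mm, with the heart's outline painted red on top, 4 to 8 mm outside the heart's edge, cream inside; a small red dot at x = -55. Origin: middle of its underside, z up. The heart's origin belongs at x = +25, y = 0, z = 8 mm, its +x along the board's +x (away from the dot).
- fish_bat: Wooden board fixed to the table, 150 (x) x 100 (y) x 8 mm, with the fish's outline painted green on top, 4 to 8 mm outside the fish's edge, cream inside; a small green dot at x = -55. Origin: middle of its underside, z up. The fish's origin belongs at x = +25, y = 0, z = 8 mm, its +x along the board's +x (away from the dot).
- mitten_bat: Wooden board fixed to the table, 150 (x) x 100 (y) x 8 mm, with the mitten's outline painted purple on top, 4 to 8 mm outside the mitten's edge, cream inside; a small purple dot at x = -55. Origin: middle of its underside, z up. The mitten's origin belongs at x = +25, y = 0, z = 8 mm, its +x along the board's +x (away from the dot).
- green_jar: Closed green glaze jar with a white cap, 60 mm across and 75 mm high, 0.3 kg, loose, standing beyond the boards; to be left alone. Origin at the centre of its underside.
- maroon_jar: Closed maroon glaze jar with a yellow cap, 60 mm across and 75 mm high, 0.3 kg, loose, standing beyond the boards; to be left alone. Origin at the centre of its underside.
Mind the look-alikes: they are no part of the job. Leave any green look-alike of the fish alone.

How it is judged:
At the end, for the whole second after the job is handed in: Each of the four ornaments lies flat and face up on its own board, within 12 mm of the outline's centre along and across the board, turned within 15 degrees of the outline and not end for end, released and at rest (x of house in the frame of house_bat between 0.013 and 0.037 m and y of house in the frame of house_bat between -0.012 and 0.012 m and z of house in the frame of house_bat between 0.005 and 0.011 m and angle between the x axis of house and the x axis of house_bat, either way round below 0.26 rad and x of house_bat in the frame of house below 0 m and angle between each of house, heart, fish, mitten's own z axis and vertical below 0.1 rad and linear speed of each of house, heart, fish, mitten below 0.02 m/s and contact force between the fingers and house below 0.1 N and x of heart in the frame of heart_bat between 0.013 and 0.037 m and y of heart in the frame of heart_bat between -0.012 and 0.012 m and z of heart in the frame of heart_bat between 0.005 and 0.011 m and angle between the x axis of heart and the x axis of heart_bat, either way round below 0.26 rad and x of heart_bat in the frame of heart below 0 m and contact force between the fingers and heart below 0.1 N and x of fish in the frame of fish_bat between 0.013 and 0.037 m and y of fish in the frame of fish_bat between -0.012 and 0.012 m and z of fish in the frame of fish_bat between 0.005 and 0.011 m and angle between the x axis of fish and the x axis of fish_bat, either way round below 0.26 rad and x of fish_bat in the frame of fish below 0 m and contact force between the fingers and fish below 0.1 N and x of mitten in the frame of mitten_bat between 0.013 and 0.037 m and y of mitten in the frame of mitten_bat between -0.012 and 0.012 m and z of mitten in the frame of mitten_bat between 0.005 and 0.011 m and angle between the x axis of mitten and the x axis of mitten_bat, either way round below 0.26 rad and x of mitten_bat in the frame of mitten below 0 m and contact force between the fingers and mitten below 0.1 N); the robot touches nothing.
It fails at once if an ornament is dropped: near the table or a board it falls free of the fingers at over 0.7 m/s (a drop of some 25 mm) ((linear speed of house above 0.7 m/s and height (world z) of house below 0.04 m and contact force between the fingers and house below 0.05 N) or (linear speed of heart above 0.7 m/s and height (world z) of heart below 0.04 m and contact force between the fingers and heart below 0.05 N) or (linear speed of fish above 0.7 m/s and height (world z) of fish below 0.04 m and contact force between the fingers and fish below 0.05 N) or (linear speed of mitten above 0.7 m/s and height (world z) of mitten below 0.04 m and contact force between the fingers and mitten below 0.05 N)).
It fails at once if a glaze jar is moved more than 30 mm or tipped (distance of any of green_jar, maroon_jar from where it was at the start of the episode above 0.03 m or angle between any of green_jar, maroon_jar's own z axis and vertical above 0.3 rad).
It also fails if it takes over 96 s, if anything falls off the work surface, if the arm or the gripper's body presses on something with over 40 N, if the wrist force passes 120 N, or if a joint passes its speed limit or range.

### The arm

A 6-joint arm with a two-finger parallel gripper is mounted at the origin on the work surface. World frame = base frame: x ahead of the robot, y to its left, z up, the work surface at z = 0. Lengths are in m, angles in rad, forces in N, time in s.
With the tool pointing down it reaches from about 0.35 to 0.775 m from the base axis. Payload 7.3 kg.
Tool frame: the origin (TCP) lies at the very end of the fingers, on their centre line; the grasp point (between the pads) lies 19 mm behind it; z points along the fingers, y is the line along which they close (so a half turn about z gives the same grasp; the last joint's range is limited). The gripper opens to 92 mm and grips with 3 to 60 N. Pads are 19 mm wide; open, the fingers measure 130 mm over their backs; the gripper's body (75 mm by 190 mm) begins 47 mm behind the grasp point.
Start: joints at [-1.288, 0.342, 1.524, -0, 1.275, -0.146], TCP at [0.218, -0.477, 0.227] pointing down, gripper open.
Joint ranges: [-2.53, 2.53], [-0.77, 2.02], [0.04, 2.7], [-1, 4.14], [0.28, 2.66], [-3.11, 3.11]. Speed limits (rad/s): [2.57, 2.57, 3.14, 3.14, 3.14, 3.14].

### API

Orientations are given as [roll, pitch, yaw] about the fixed x, y, z axes, in that order (R = Rz(yaw) Ry(pitch) Rx(roll)).
In Python, from cell import robot gives the robot as it stands.
- The arm moves only by the tool apply_moves, never from a script. Its argument "motion" is text: rows parted by semicolons, each of 7 numbers parted by spaces: the opening in per cent of the stroke, from 0 (shut) to 100 (fully open), then the shift along the tool's x, y, z in cm, then the turn, a rotation vector about the tool's x, y, z in rad. A call has 1 to 20 rows; each row shifts and turns the commanded pose from where the row before left it, along the tool's axes as they then stand; what a row does not reach is not made up. A row lasts 1/8 s, in which the tool goes at most 62.5 mm and 10.7 degrees, less where a joint would pass 70% of its speed; a pose out of reach is approached as far as the arm can. A call with a gripper value outside its range is refused whole. The fingers move at their own pace and stop on an object; "force" is the grip in N (left out, the last holds). Time passes only in rows, so rows that do not move let the fingers close. It gives the time, the measured TCP pose, the force, the opening and the grip force at its end, in the units of the state.
- robot.observe(): the state, without advancing time (a new reading comes with each control period).
- robot.read_camera(name): name is "scene" or "side" or "wrist"; returns a dict with "img" (400x640x3 uint8, red, green, blue), "fovy" (degrees; the focal length in pixels is half the picture's height over the tangent of half this angle, whatever the lens; pixels are square), "cx", "cy" (the principal point, pixels), "R" (3x3) and "t" (3): a world point X has camera coordinates R X + t; the wrist camera has in their place "hand_eye" (4x4, takes a point from camera to tool coordinates, whose origin is the TCP and whose axes are the flange's). Camera axes: x right, y down, z forward; pixel columns grow to the right and rows downward; lengths in m; the calibration is good to about 2 mm. A picture is of the moment at which its call begins: read the wrist's pose just before it. There is no depth.
- robot.hand_in(): hands the job in; it is judged then, once.
Trained networks look in a picture, given as the dict that the camera call returned (one of the last four; its "shot" number tells which), for a name from the list of things; names that differ only in an ending like _2 or _b are one class to them, and where a whole thing is asked for, a point or a joint stands for the part that bears it (a point fixed in the world has none). Each returns a list of dicts, best first, with "score" (0 to 1); they miss things now and then, are a little off and sometimes report something else, mostly with a low value. They report only what shows in the picture. A call takes as long as a camera call. They do not tell look-alikes from the thing itself.
- robot.search_frame(target, picture): "centre" ([x, y, z] in m, in world coordinates, good to about 4 mm: the middle of the surface that is visible of it).
- robot.trace(target, picture): "pixels" (400x640 bool, what is visible of it).
The state is a dict: "time": time; "qpos": joint angles; "qvel": joint speeds; "joint_efforts": joint torques, N m; "tool_pos": TCP position; "tool_rot": TCP orientation; "contact_force": force on the tool from outside, world axes, zero at the start; "torque": the same for the moment, N m; "opening": finger opening in m; "grip_force": force on a finger pad.
Only numpy, scipy, OpenCV 4.12 (cv2) and the standard library are available. Lean on these libraries where they do the work, as an engineer would, in place of code of your own. Each camera call takes 0.05 s, during which the arm holds its last target. There are 200 camera calls.

## Working session

There is one attempt and no reset: what is moved stays moved. The work goes in short steps, Python scripts to look and compute and a tool call to move; the robot and the scene stay as the last step left them, time stands still between calls to the robot, and variables do not carry over. Pictures are saved under pics/ and viewed, at most 14 in all, crops included, and the job is handed in when it is done.

Besides the shell and the picture viewer there is one more tool, called after "Call:" as a command line: name --argument value ..., lists and objects as JSON in quotes. apply_moves: Moves the arm, as the interface text tells. Its arguments: {"type":"object","properties":{"motion":{"type":"string"},"force":{"type":"number"}},"required":["motion"]}

```bash
ls; mkdir -p pics; python3 - <<'E'
from cell import robot
import cv2
print(robot.observe())
for n in ["scene","side"]:
    p=robot.read_camera(n); cv2.imwrite(f"pics/{n}0.png",p["img"][:,:,::-1]); print(n,p["fovy"],p["cx"],p["cy"],p["R"],p["t"],[k for k in p])
E
```

```text
pics
{'time': 0.0, 'qpos': array([-1.28801503e+00,  3.42709858e-01,  1.52500352e+00, -3.03446458e-05,
        1.27539871e+00, -1.45955642e-01]), 'qvel': array([ 0.00053786,  0.00021749, -0.00031066, -0.00062669, -0.00063888,
        0.00044361]), 'joint_efforts': array([-7.19100171e-05, -4.31237555e+01, -2.44226557e+01,  7.18872109e-02,
        5.59757254e-02, -1.17280642e-04]), 'tool_pos': array([ 0.21817363, -0.4770772 ,  0.22605635]), 'tool_rot': array([-3.14008516e+00, -1.92274800e-04,  4.28745652e-01]), 'contact_force': array([ 0.54316738, -0.10318258,  0.27150943]), 'torque': array([-0.03663326, -0.01541625,  0.04724217]), 'grip_force': 0.0, 'opening': 0.0919411741529342}
scene 53.15924850609471 322.5327435544717 196.91651698742217 [[ 0.78453001  0.61970858  0.02177004]
 [ 0.34658767 -0.40911549 -0.84409804]
 [-0.51418834  0.66976548 -0.53574673]] [-0.3879754  -0.13722578  1.37523502] ['img', 'fovy', 'cx', 'cy', 'R', 't', 'shot']
side 42.43171622393702 310.67912251372064 191.22878897169105 [[-0.79559547 -0.60568476 -0.01318386]
 [-0.36519964  0.4968431  -0.78725863]
 [ 0.48338087 -0.62152466 -0.61648198]] [0.42223111 0.23820155 0.88257966] ['img', 'fovy', 'cx', 'cy', 'R', 't', 'shot']
```

View pics/scene0.png

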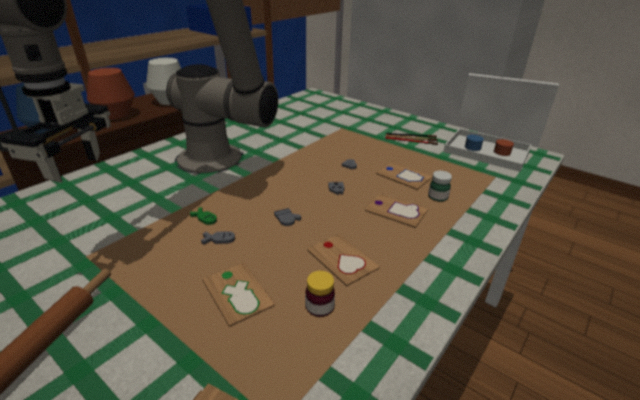

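View pics/side0.png

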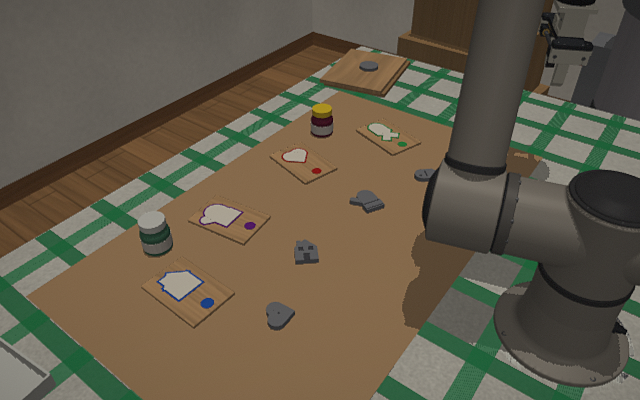

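```bash
cat > h.py <<'E'
import numpy as np, cv2
from scipy.optimize import minimize
from scipy.spatial.transform import Rotation as Ro
from cell import robot
a=lambda c,r,t0,t1,n=12:[(c[0]+r*np.cos(t),c[1]+r*np.sin(t)) for t in np.linspace(np.radians(t0),np.radians(t1),n)]
S={'house':[(-30,-23),(6,-23),(29,0),(20,9),(24,13),(18,19),(6,23),(-30,23)],
'heart':[(-25,0),(2,-26)]+a((11,-13.75),13.75,-110,30)+[(16,0)]+a((11,13.75),13.75,-30,110)+[(2,26)],
'fish':[(-42,-21),(-22,-6),(-7,-18),(21,-18)]+a((21,0),18,-85,85)+[(21,18),(-7,18),(-22,6),(-42,21),(-34,0)],
'mitten':[(-34,-22),(-12,-22),(-12,-20)]+a((12,0),20,-90,90)+[(10,20),(18,32),(14,39),(6,38),(-9,20),(-12,22),(-34,22)],
'bat':[(-75,-50),(75,-50),(75,50),(-75,50)]}
S={k:np.array(v)/1000. for k,v in S.items()}
def tool_T(o):
    T=np.eye(4);T[:3,:3]=Ro.from_euler('xyz',o['tool_rot']).as_matrix();T[:3,3]=o['tool_pos'];return T
def shot(n):
    o=robot.observe();p=robot.read_camera(n)
    if n=='wrist':
        M=np.linalg.inv(tool_T(o)@p['hand_eye']);p['R'],p['t']=M[:3,:3],M[:3,3]
    return p
def proj(p,X):
    f=200/np.tan(np.radians(p['fovy'])/2);c=X@p['R'].T+p['t'];return c[:,:2]/c[:,2:]*f+[p['cx'],p['cy']]
def back(p,uv,z):
    f=200/np.tan(np.radians(p['fovy'])/2);uv=np.atleast_2d(uv).astype(float)
    d=np.c_[(uv-[p['cx'],p['cy']])/f,np.ones(len(uv))]@p['R'];o=-p['R'].T@p['t']
    return (o+d*((z-o[2])/d[:,2])[:,None])[:,:2]
def render(p,k,q,z0,z1,s=4):
    c,sn=np.cos(q[2]),np.sin(q[2]);P=S[k]@np.array([[c,sn],[-sn,c]])+q[:2]
    m=np.zeros((400*s,640*s),np.uint8)
    A,B=[np.round((proj(p,np.c_[P,np.full(len(P),z)])+.5)*s).astype(int) for z in(z0,z1)]
    cv2.fillPoly(m,[B],1)
    for i in range(len(A)):
        j=(i+1)%len(A);cv2.fillConvexPoly(m,cv2.convexHull(np.array([A[i],A[j],B[i],B[j]])),1)
    return cv2.resize(m.astype(np.float32),(640,400),interpolation=cv2.INTER_AREA)
def fit(views,k,z0,z1,yaws=None,q0=None):
    # views: [(p,mask)]
    if q0 is None: q0=np.mean([back(p,np.argwhere(m)[:,::-1],z1).mean(0) for p,m in views],0)
    def cost(q):
        c=0
        for p,m in views:
            r=render(p,k,q,z0,z1);c+=1-np.minimum(r,m).sum()/np.maximum(r,m).sum()
        return c/len(views)
    yaws=np.arange(0,2*np.pi,np.pi/8) if yaws is None else yaws
    ss=sorted([(cost([*q0[:2],y]),y) for y in yaws])
    out=[]
    for c,y in ss[:4]:
        r=minimize(cost,[*q0[:2],y],method='Nelder-Mead',options=dict(initial_simplex=np.array([*q0[:2],y])+np.array([[0,0,0],[.008,0,0],[0,.008,0],[0,0,.25]]),xatol=2e-4,fatol=2e-4,maxiter=120))
        out.append((r.fun,r.x))
    return sorted(out,key=lambda v:v[0])
E
cat > m1.py <<'E'
from h import *
P={n:shot(n) for n in('scene','side')}
for k in('house','heart','fish','mitten'):
  for b in('','_bat'):
    V=[]
    for n in P:
        r=robot.trace(k+b,P[n])
        print(k+b,n,[(round(x['score'],2),int(x['pixels'].sum()),np.argwhere(x['pixels'])[:,::-1].mean(0).round()) for x in r])
        if r and r[0]['score']>.4: V.append((P[n],r[0]['pixels'].astype(np.float32)))
    for v in [[w] for w in V]+[V]:
        z=(0,.012) if not b else (0,.008)
        f=fit(v,k if not b else 'bat',*z,yaws=None if not b else np.arange(0,np.pi,np.pi/8))
        print('   ',[(round(c,3),q.round(4)) for c,q in f[:2]])
for n in P: print([(g,[(x['score'],x['centre']) for x in robot.search_frame(g,P[n])]) for g in('green_jar','maroon_jar')])
E
python3 m1.py
```

```text
house scene [(0.74, 192, array([336., 187.]))]
house side [(0.7, 475, array([305., 253.]))]
    [(np.float64(0.075), array([0.4582, 0.1109, 5.4426])), (np.float64(0.075), array([0.4583, 0.1102, 5.472 ]))]
    [(np.float64(0.172), array([0.4555, 0.1155, 2.2952])), (np.float64(0.174), array([0.4554, 0.1153, 2.1897]))]
    [(np.float64(0.1), array([0.4604, 0.109 , 5.4555])), (np.float64(0.1), array([0.4605, 0.1096, 5.4927]))]
house_bat scene [(0.9, 809, array([404., 175.])), (0.39, 1113, array([396., 210.]))]
house_bat side [(0.73, 3299, array([188., 291.])), (0.7, 496, array([367., 202.]))]
    [(np.float64(0.048), array([ 0.5738,  0.3211, -0.0367])), (np.float64(0.048), array([ 0.5739,  0.3211, -0.0358]))]
    [(np.float64(0.08), array([ 0.5777,  0.3182, -0.0375])), (np.float64(0.08), array([ 0.5767,  0.3183, -0.0364]))]
    [(np.float64(0.067), array([ 0.5748,  0.3207, -0.029 ])), (np.float64(0.067), array([ 0.5744,  0.3203, -0.0285]))]
heart scene [(0.52, 102, array([350., 163.]))]
heart side [(0.68, 646, array([278., 315.]))]
    [(np.float64(0.22), array([0.4047, 0.2667, 3.0157]))
[... 2150 characters left out ...]
1014,  5.7871]))]
mitten_bat scene [(0.8, 1210, array([397., 210.]))]
mitten_bat side [(0.84, 2270, array([229., 219.]))]
    [(np.float64(0.034), array([0.6556, 0.1296, 0.1283])), (np.float64(0.034), array([0.6553, 0.129 , 3.2659]))]
    [(np.float64(0.038), array([0.6569, 0.1283, 0.1239])), (np.float64(0.038), array([0.6567, 0.1286, 0.119 ]))]
    [(np.float64(0.039), array([0.6556, 0.1288, 3.2648])), (np.float64(0.04), array([0.6557, 0.1291, 0.1249]))]
[('green_jar', [(0.93, [0.7222, 0.2575, 0.0473])]), ('maroon_jar', [(0.73, [0.7213, -0.2977, 0.053])])]
[('green_jar', [(0.91, [0.6961, 0.2889, 0.0481]), (0.34, [0.571, 0.3299, 0.009])]), ('maroon_jar', [(0.62, [0.6945, -0.2606, 0.0473])])]
```

Call:
apply_moves --motion "100 3.66 -2.54 -1.3 0 0 0;100 3.66 -2.54 -1.3 0 0 0;100 3.66 -2.54 -1.3 0 0 0;100 3.66 -2.54 -1.3 0 0 0;100 3.66 -2.54 -1.3 0 0 0;100 3.66 -2.54 -1.3 0 0 0;100 3.66 -2.54 -1.3 0 0 0;100 3.66 -2.54 -1.3 0 0 0;100 0 0 0 0 0 0;100 0 0 0 0 0 0"

```text
time: 2.45
tool_pos: [0.3999, -0.1711, 0.3305]
tool_rot: [3.142, 0.001, 0.429]
contact_force: [0.5, 0.3, 0.8]
opening: 0.0919
grip_force: 0.0
```

```bash
cat >> h.py <<'E'
def plan(tx,ty,tz,tyaw,n=0,step=5.0):
    o=robot.observe();y=o['tool_rot'][2];d=np.array([tx,ty,tz])-o['tool_pos']
    s=np.array([np.cos(y)*d[0]+np.sin(y)*d[1],np.sin(y)*d[0]-np.cos(y)*d[1],-d[2]])*100
    w=-((tyaw-y+np.pi/2)%np.pi-np.pi/2)
    n1=n or int(np.ceil(np.linalg.norm(s)/step));n2=int(np.ceil(abs(w)/.17))
    print('at',o['tool_pos'].round(4),o['tool_rot'].round(3),'q6',o['qpos'][5].round(2),'t',round(o['time'],2),'| shift cm',s.round(2),'yawturn',w.round(3),'| per row',n1,(s/max(n1,1)).round(2),n2,(w/max(n2,1)).round(3))
E
python3 - <<'E'
from h import *
p=shot('wrist');cv2.imwrite('pics/w1.png',p['img'][:,:,::-1]);print(robot.observe()['tool_pos'],p['hand_eye'],p['fovy'])
for k in('mitten','fish','house'):
    for x in robot.trace(k,p):
        m=x['pixels'].astype(np.float32);print(k,x['score'],m.sum(),p['img'][x['pixels']].mean(0).round(),np.argwhere(m)[:,::-1].mean(0).round())
        if x['score']>.4:print([(round(c,3),q.round(4)) for c,q in fit([(p,m)],k,0,.012)[:3]])
E
```

```text
[ 0.39964674 -0.17148196  0.33034604] [[-1.67436222e-03 -9.65290528e-01 -2.61173110e-01  7.05132610e-02]
 [ 9.99998073e-01 -1.88384911e-03  5.51751698e-04  6.19149288e-04]
 [-1.02461142e-03 -2.61171683e-01  9.65291822e-01 -1.57892414e-01]
 [ 0.00000000e+00  0.00000000e+00  0.00000000e+00  1.00000000e+00]] 64.6331640540652
mitten 0.55 1395.0 [110. 109. 112.] [288. 110.]
[(np.float64(0.05), array([ 0.4485, -0.1033,  5.7752])), (np.float64(0.05), array([ 0.4485, -0.1031,  5.778 ])), (np.float64(0.229), array([ 0.4441, -0.0978,  3.0893]))]
fish 0.9 850.0 [ 69. 148.  80.] [326. 242.]
[(np.float64(0.128), array([ 0.2801, -0.2365, -0.0222])), (np.float64(0.128), array([ 0.2798, -0.2364,  6.2458])), (np.float64(0.295), array([ 0.2845, -0.2371,  3.0693]))]
fish 0.55 934.0 [144. 143. 147.] [372. 198.]
[(np.float64(0.113), array([ 0.3805, -0.2711,  0.7739])), (np.float64(0.113), array([ 0.3805, -0.2705,  0.7626])), (np.float64(0.309), array([ 0.3802, -0.2713,  3.9351]))]
house 0.87 1468.0 [121. 120. 123.] [151.  36.]
[(np.float64(0.082), array([0.4634, 0.1082, 5.4574])), (np.float64(0.082), array([0.4634, 0.1082, 5.4426])), (np.float64(0.083), array([0.4639, 0.1087, 5.4587]))]
```

View pics/w1.png

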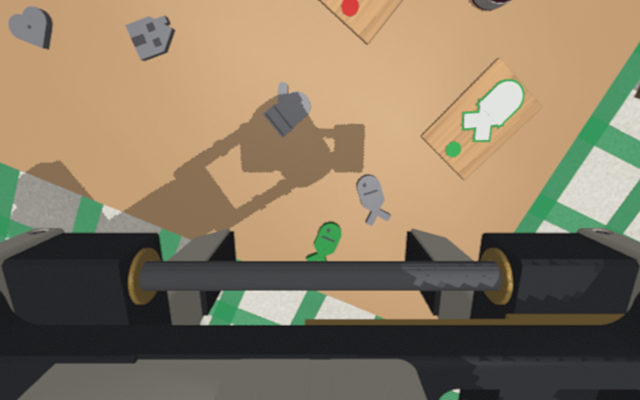

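```bash
python3 -c "
from h import *
plan(.3855,-.2661,.06,.77)"
```

```text
at [ 0.3996 -0.1717  0.3303] [-3.141e+00  1.000e-03  4.270e-01] q6 0.56 t 2.65 | shift cm [-5.19  8.01 27.03] yawturn -0.343 | per row 6 [-0.86  1.33  4.51] 3 -0.114
```

Call:
apply_moves --motion "100 -0.86 1.33 4.5 0 0 0;100 -0.86 1.33 4.5 0 0 0;100 -0.86 1.33 4.5 0 0 0;100 -0.86 1.33 4.5 0 0 0;100 -0.86 1.33 4.5 0 0 0;100 -0.86 1.33 4.5 0 0 0;100 0 0 0 0 0 -0.114;100 0 0 0 0 0 -0.114;100 0 0 0 0 0 -0.114;100 0 0 0 0 0 0;100 0 0 0 0 0 0"

```text
time: 4.03
tool_pos: [0.3861, -0.2653, 0.0607]
tool_rot: [3.142, 0.0, 0.768]
contact_force: [0.7, 0.6, 0.6]
opening: 0.0917
grip_force: 0.0
```

```bash
python3 - <<'E'
from h import *
plan(.3855,-.2661,.004,.77)
p=shot('wrist');cv2.imwrite('pics/w2.png',p['img'][:,:,::-1])
for x in robot.trace('fish',p):
    m=x['pixels'].astype(np.float32);print(x['score'],m.sum(),p['img'][x['pixels']].mean(0).round(),np.argwhere(m)[:,::-1].mean(0).round())
    if x['score']>.4:print([(round(c,3),q.round(4)) for c,q in fit([(p,m)],'fish',0,.012)[:3]])
E
```

```text
at [ 0.3861 -0.2653  0.0607] [3.142 0.    0.768] q6 0.04 t 4.03 | shift cm [-0.1   0.01  5.67] yawturn -0.002 | per row 2 [-0.05  0.01  2.83] 1 -0.002
0.57 3955.0 [105. 105. 108.] [319. 216.]
[(np.float64(0.203), array([ 0.3804, -0.2705,  0.747 ])), (np.float64(0.204), array([ 0.3809, -0.2701,  0.7616])), (np.float64(0.26), array([ 0.3925, -0.2592,  3.8998]))]
```

View pics/w2.png

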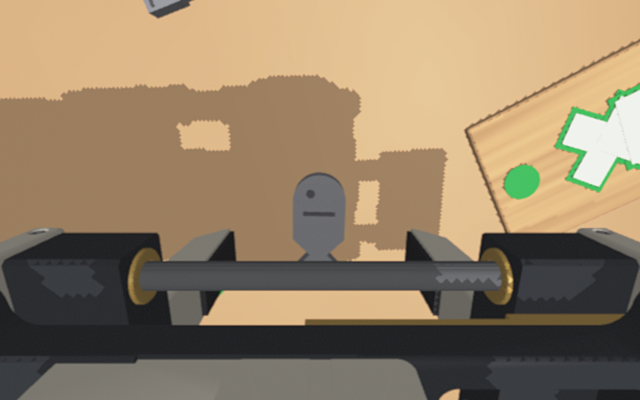

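Call:
apply_moves --motion "100 0 0 2 0 0 0;100 0 0 2 0 0 0;100 0 0 1.2 0 0 0;100 0 0 0.45 0 0 0;100 0 0 0 0 0 0;20 0 0 0 0 0 0;20 0 0 0 0 0 0;20 0 0 0 0 0 0;20 0 0 0 0 0 0;20 0 0 0 0 0 0;20 0 0 0 0 0 0;20 0 0 0 0 0 0" --force 20

```text
time: 5.62
tool_pos: [0.3863, -0.265, 0.0042]
tool_rot: [3.142, 0.0, 0.771]
contact_force: [-0.4, 0.7, -0.1]
opening: 0.0359
grip_force: 19.9
```

Call:
apply_moves --motion "20 0 0 -2 0 0 0;20 0 0 -3 0 0 0;20 0 0 -3 0 0 0;20 0 0 0 0 0 0"

```text
time: 6.12
tool_pos: [0.3874, -0.2659, 0.0859]
tool_rot: [3.137, -0.0, 0.771]
contact_force: [0.4, 0.6, -1.1]
opening: 0.0358
grip_force: 19.9
```

```bash
python3 -c "
from h import *
plan(.5814,-.3748,.05,-.318)"
```

```text
at [ 0.3874 -0.2659  0.0859] [ 3.137 -0.     0.771] q6 0.04 t 6.12 | shift cm [ 6.33 21.33  3.59] yawturn 1.089 | per row 5 [1.27 4.27 0.72] 7 0.156
```

Call:
apply_moves --motion "20 1.06 3.555 0.6 0 0 0;20 1.06 3.555 0.6 0 0 0;20 1.06 3.555 0.6 0 0 0;20 1.06 3.555 0.6 0 0 0;20 1.06 3.555 0.6 0 0 0;20 1.06 3.555 0.6 0 0 0;20 0 0 0 0 0 0.156;20 0 0 0 0 0 0.156;20 0 0 0 0 0 0.156;20 0 0 0 0 0 0.156;20 0 0 0 0 0 0.156;20 0 0 0 0 0 0.156;20 0 0 0 0 0 0.156;20 0 0 0 0 0 0;20 0 0 0 0 0 0"

```text
time: 8.0
tool_pos: [0.5802, -0.3734, 0.0472]
tool_rot: [-3.141, 0.001, -0.318]
contact_force: [-0.5, -0.7, -1.4]
opening: 0.0358
grip_force: 19.9
```

```bash
python3 - <<'E'
from h import *
plan(.5814,-.3748,.013,-.318)
p=shot('wrist');cv2.imwrite('pics/w3.png',p['img'][:,:,::-1])
E
```

```text
at [ 0.5802 -0.3734  0.0472] [-3.141e+00  1.000e-03 -3.180e-01] q6 1.21 t 8.0 | shift cm [0.15 0.1  3.42] yawturn -0.0 | per row 1 [0.15 0.1  3.42] 1 -0.0
```

View pics/w3.png

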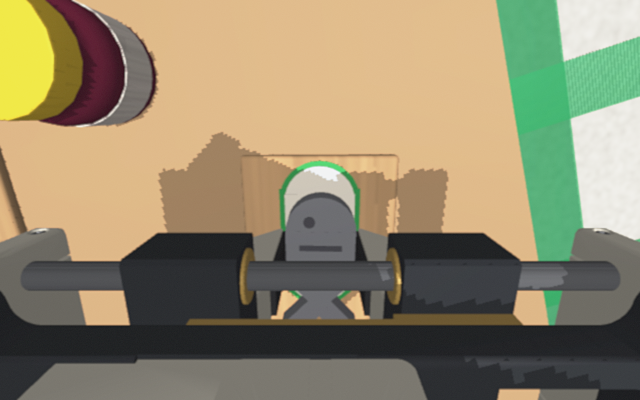

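Call:
apply_moves --motion "20 0.15 0.1 1.5 0 0 0;20 0 0 1 0 0 0;20 0 0 0.5 0 0 0;20 0 0 0.3 0 0 0;20 0 0 0.2 0 0 0;20 0 0 0 0 0 0;20 0 0 0 0 0 0"

```text
time: 8.93
tool_pos: [0.5819, -0.3752, 0.0136]
tool_rot: [3.141, -0.001, -0.321]
contact_force: [-0.5, 0.5, -0.5]
opening: 0.0357
grip_force: 19.9
```

Call:
apply_moves --motion "20 0 0 0.1 0 0 0;20 0 0 0.1 0 0 0;20 0 0 0 0 0 0;60 0 0 0 0 0 0;60 0 0 0 0 0 0;60 0 0 0 0 0 0;60 0 0 0 0 0 0;60 0 0 -1 0 0 0;100 0 0 -4 0 0 0;100 0 0 -6 0 0 0;100 -1 0 -6 0 0 0;100 -1 0 -6 0 0 0;100 0 0 0 0 0 0"

```text
time: 10.55
tool_pos: [0.5642, -0.3701, 0.2492]
tool_rot: [3.137, -0.012, -0.321]
contact_force: [0.5, -0.2, -0.6]
opening: 0.0917
grip_force: 0.0
```

```bash
cat > chk.py <<'E'
from h import *
import sys
B={'house':(.575,.3205,-.032),'heart':(.659,-.1349,-.256),'fish':(.550,-.3645,-.318),'mitten':(.656,.129,.124)}
def chk(k,cams=('wrist','side','scene')):
    b=B[k]
    for n in cams:
        p=shot(n);
        for x in robot.trace(k,p):
            if x['score']<.4: continue
            m=x['pixels'].astype(np.float32)
            f,q=fit([(p,m)],k,.008,.020,yaws=b[2]+np.arange(-.6,.7,.3))[0]
            d=q[:2]-b[:2];c,s=np.cos(b[2]),np.sin(b[2])
            if np.hypot(*d)<.08: print(k,n,round(x['score'],2),'iou',round(1-f,3),'in bat mm',(1000*(c*d[0]+s*d[1])).round(1),(1000*(c*d[1]-s*d[0])).round(1),'dyaw',(q[2]-b[2]).round(3))
        if n=='wrist':
            for x in robot.trace(k+'_bat',p)[:1]:
                f,q=fit([(p,x['pixels'].astype(np.float32))],'bat',0,.008,yaws=[b[2]],q0=b)[0];print('bat refit',1-f,q.round(4),'was',b)
if __name__=='__main__':
    for k in sys.argv[1:]: chk(k)
E
python3 chk.py fish; python3 -c "
from h import *
plan(.4485-.023*np.cos(.507),-.1033+.023*np.sin(.507),.07,-.507)"
```

```text
fish wrist 0.72 iou 0.9 in bat mm 26.6 -1.0 dyaw -0.028
bat refit 0.8211658596992493 [ 0.5517 -0.365  -0.3164] was (0.55, -0.3645, -0.318)
fish side 0.65 iou 0.875 in bat mm 26.3 -0.8 dyaw -0.048
fish scene 0.88 iou 0.913 in bat mm 24.9 -0.7 dyaw -0.015
at [ 0.5624 -0.3685  0.2394] [-3.141e+00  3.000e-03 -3.210e-01] q6 1.2 t 10.9 | shift cm [-21.44 -21.99  16.94] yawturn 0.186 | per row 8 [-2.68 -2.75  2.12] 2 0.093
```

Call:
apply_moves --motion "100 -2.68 -2.75 2.12 0 0 0;100 -2.68 -2.75 2.12 0 0 0;100 -2.68 -2.75 2.12 0 0 0;100 -2.68 -2.75 2.12 0 0 0;100 -2.68 -2.75 2.12 0 0 0;100 -2.68 -2.75 2.12 0 0 0;100 -2.68 -2.75 2.12 0 0 0;100 -2.68 -2.75 2.12 0 0 0;100 0 0 0 0 0 0.093;100 0 0 0 0 0 0.093;100 0 0 0 0 0 0;100 0 0 0 0 0 0"

```text
time: 12.4
tool_pos: [0.4287, -0.0924, 0.0714]
tool_rot: [3.141, 0.0, -0.506]
contact_force: [0.1, -0.3, 0.6]
opening: 0.0916
grip_force: 0.0
```

```bash
python3 - <<'E'
from h import *
plan(.4284,-.0921,.004,-.507)
p=shot('wrist')
for x in robot.trace('mitten',p)[:1]:
    m=x['pixels'].astype(np.float32);print(x['score'],m.sum());print([(round(c,3),q.round(4)) for c,q in fit([(p,m)],'mitten',0,.012)[:3]])
E
```

```text
at [ 0.4287 -0.0924  0.0714] [ 3.141  0.    -0.506] q6 1.69 t 12.4 | shift cm [-0.03 -0.01  6.74] yawturn 0.001 | per row 2 [-0.02 -0.01  3.37] 1 0.001
0.8 5738.0
[(np.float64(0.042), array([ 0.4486, -0.1022,  5.7888])), (np.float64(0.043), array([ 0.4485, -0.1022,  5.7912])), (np.float64(0.231), array([ 0.4451, -0.0969,  3.0904]))]
```

Call:
apply_moves --motion "100 0 0 3 0 0 0;100 0 0 2 0 0 0;100 0 0 1.2 0 0 0;100 0 0 0.5 0 0 0;100 0 0 0 0 0 0;20 0 0 0 0 0 0;20 0 0 0 0 0 0;20 0 0 0 0 0 0;20 0 0 0 0 0 0;20 0 0 0 0 0 0;20 0 0 0 0 0 0;20 0 0 -2 0 0 0;20 0 0 -3 0 0 0;20 0 0 -2 0 0 0;20 0 0 0 0 0 0"

```text
time: 14.38
tool_pos: [0.4295, -0.0927, 0.0756]
tool_rot: [-3.141, -0.003, -0.507]
contact_force: [0.6, -0.5, -0.8]
opening: 0.0436
grip_force: 19.9
```

```bash
python3 -c "
from h import *
plan(.6585,.1293,.05,.124)"
```

```text
at [ 0.4295 -0.0927  0.0756] [-3.141e+00 -3.000e-03 -5.070e-01] q6 1.69 t 14.38 | shift cm [  9.23 -30.52   2.56] yawturn -0.631 | per row 7 [ 1.32 -4.36  0.37] 4 -0.158
```

Call:
apply_moves --motion "20 1.15 -3.815 0.3 0 0 0;20 1.15 -3.815 0.3 0 0 0;20 1.15 -3.815 0.3 0 0 0;20 1.15 -3.815 0.3 0 0 0;20 1.15 -3.815 0.3 0 0 0;20 1.15 -3.815 0.3 0 0 0;20 1.15 -3.815 0.3 0 0 0;20 1.15 -3.815 0.3 0 0 0;20 0 0 0 0 0 -0.158;20 0 0 0 0 0 -0.158;20 0 0 0 0 0 -0.158;20 0 0 0 0 0 -0.158;20 0 0 0 0 0 0;20 0 0 0 0 0 0"

```text
time: 16.12
tool_pos: [0.657, 0.1297, 0.0495]
tool_rot: [3.142, 0.001, 0.122]
contact_force: [-0.3, 0.8, -1.3]
opening: 0.044
grip_force: 19.9
```

```bash
python3 - <<'E'
from h import *
plan(.6585,.1293,.0115,.124)
p=shot('wrist');cv2.imwrite('pics/w4.png',p['img'][:,:,::-1])
E
```

```text
at [0.657  0.1297 0.0495] [3.142e+00 1.000e-03 1.220e-01] q6 1.53 t 16.12 | shift cm [0.14 0.05 3.8 ] yawturn -0.002 | per row 1 [0.14 0.05 3.8 ] 1 -0.002
```

View pics/w4.png

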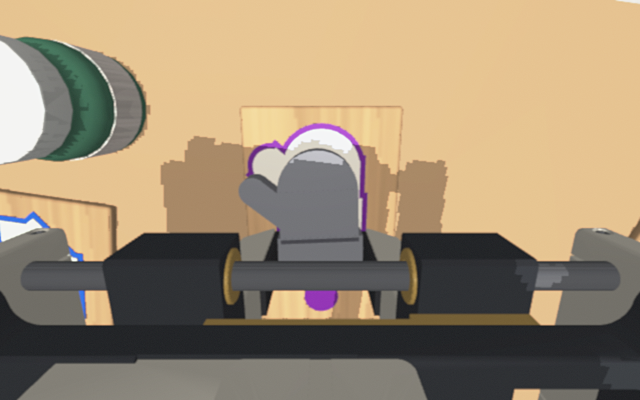

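Call:
apply_moves --motion "20 0.14 0.05 1.5 0 0 0;20 0 0 1 0 0 0;20 0 0 0.6 0 0 0;20 0 0 0.4 0 0 0;20 0 0 0.25 0 0 0;20 0 0 0.1 0 0 0;20 0 0 0 0 0 0;20 0 0 0 0 0 0"

```text
time: 17.18
tool_pos: [0.659, 0.1295, 0.0127]
tool_rot: [3.141, -0.001, 0.125]
contact_force: [-1.4, -0.4, 3.5]
opening: 0.0441
grip_force: 19.9
```

Contact felt; release and retreat.

Call:
apply_moves --motion "65 0 0 0 0 0 0;65 0 0 0 0 0 0;65 0 0 0 0 0 0;65 0 0 0 0 0 0;65 0 0 -1 0 0 0;100 0 0 -4 0 0 0;100 0 0 -6 0 0 0;100 -2 0 -6 0 0 0;100 -2 0 -6 0 0 0;100 0 0 0 0 0 0"

```text
time: 18.42
tool_pos: [0.6211, 0.1248, 0.2482]
tool_rot: [3.141, -0.012, 0.125]
contact_force: [1.3, -0.5, 0.2]
opening: 0.092
grip_force: 0.0
```

```bash
python3 chk.py mitten; python3 -c "
from h import *
y=5.45
plan(.4634-.012*np.cos(y),.1082-.012*np.sin(y),.12,y)"
```

```text
mitten wrist 0.86 iou 0.959 in bat mm 25.0 -0.5 dyaw 0.013
bat refit 0.7782518267631531 [0.6572 0.1279 0.1165] was (0.656, 0.129, 0.124)
mitten side 0.57 iou 0.854 in bat mm 24.4 -0.9 dyaw 0.012
mitten scene 0.73 iou 0.924 in bat mm 23.2 2.2 dyaw -0.002
at [0.6193 0.1245 0.2389] [-3.142e+00  3.000e-03  1.250e-01] q6 1.52 t 18.77 | shift cm [-16.36  -1.31  11.89] yawturn 0.958 | per row 5 [-3.27 -0.26  2.38] 6 0.16
```

Call:
apply_moves --motion "100 -3.27 -0.26 2.4 0 0 0;100 -3.27 -0.26 2.4 0 0 0;100 -3.27 -0.26 2.4 0 0 0;100 -3.27 -0.26 2.4 0 0 0;100 -3.27 -0.26 2.4 0 0 0;100 0 0 0 0 0 0.16;100 0 0 0 0 0 0.16;100 0 0 0 0 0 0.16;100 0 0 0 0 0 0.16;100 0 0 0 0 0 0.16;100 0 0 0 0 0 0.16;100 0 0 0 0 0 0;100 0 0 0 0 0 0"

```text
time: 20.4
tool_pos: [0.4557, 0.117, 0.1203]
tool_rot: [3.141, 0.0, -0.832]
contact_force: [0.4, 0.3, 0.0]
opening: 0.0919
grip_force: 0.0
```

```bash
python3 - <<'E'
from h import *
p=shot('wrist');cv2.imwrite('pics/w5.png',p['img'][:,:,::-1])
for x in robot.trace('house',p)[:1]:
    m=x['pixels'].astype(np.float32);print(x['score'],m.sum());f=fit([(p,m)],'house',0,.012)
    print([(round(c,3),q.round(4)) for c,q in f]);q=f[0][1];y=q[2]
    plan(q[0]-.012*np.cos(y),q[1]-.012*np.sin(y),.004,y)
E
```

```text
0.74 3068.0
[(np.float64(0.052), array([0.4618, 0.1091, 5.456 ])), (np.float64(0.052), array([0.4621, 0.109 , 5.4635])), (np.float64(0.053), array([0.462 , 0.109 , 5.4545])), (np.float64(0.187), array([0.4579, 0.1171, 2.0236]))]
at [0.4558 0.117  0.1205] [ 3.141  0.    -0.833] q6 2.49 t 20.5 | shift cm [-0.2   0.09 11.65] yawturn -0.006 | per row 3 [-0.07  0.03  3.88] 1 -0.006
```

View pics/w5.png

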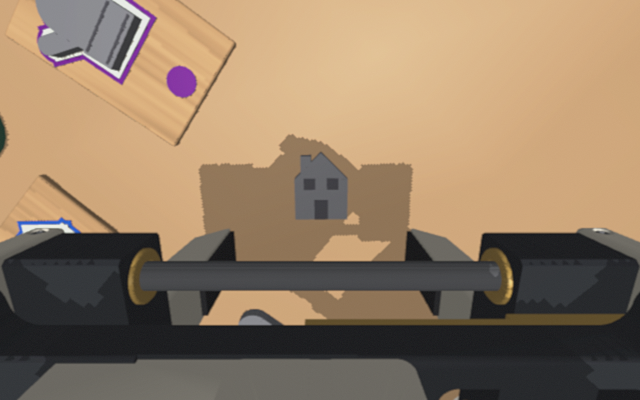

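Call:
apply_moves --motion "100 -0.2 0.09 4 0 0 0;100 0 0 3.5 0 0 0;100 0 0 2.5 0 0 0;100 0 0 1.1 0 0 0;100 0 0 0.5 0 0 0;100 0 0 0 0 0 0;20 0 0 0 0 0 0;20 0 0 0 0 0 0;20 0 0 0 0 0 0;20 0 0 0 0 0 0;20 0 0 0 0 0 0;20 0 0 0 0 0 0;20 0 0 -2 0 0 0;20 0 0 -3 0 0 0;20 0 0 -2 0 0 0;20 0 0 0 0 0 0"

```text
time: 22.5
tool_pos: [0.4546, 0.118, 0.0757]
tool_rot: [-3.139, -0.002, -0.835]
contact_force: [0.5, 0.4, -1.2]
opening: 0.0459
grip_force: 20.0
```

```bash
python3 -c "
from h import *
plan(.575+.013*np.cos(.032),.3205-.013*np.sin(.032),.05,-.032)"
```

```text
at [0.4546 0.118  0.0757] [-3.139e+00 -2.000e-03 -8.350e-01] q6 2.5 t 22.5 | shift cm [ -6.03 -23.45   2.57] yawturn -0.803 | per row 5 [-1.21 -4.69  0.51] 5 -0.161
```

Call:
apply_moves --motion "20 -1.005 -3.91 0 0 0 0;20 -1.005 -3.91 0 0 0 0;20 -1.005 -3.91 0 0 0 0;20 -1.005 -3.91 0 0 0 0;20 -1.005 -3.91 0 0 0 0;20 -1.005 -3.91 0 0 0 0;20 0 0 0 0 0 -0.161;20 0 0 0 0 0 -0.161;20 0 0 0 0 0 -0.161;20 0 0 0 0 0 -0.161;20 0 0 0 0 0 -0.161;20 0 0 2 0 0 0;20 0 0 0.5 0 0 0;20 0 0 0 0 0 0;20 0 0 0 0 0 0"

```text
time: 24.38
tool_pos: [0.5876, 0.3202, 0.05]
tool_rot: [-3.141, -0.001, -0.03]
contact_force: [0.4, 0.2, -1.4]
opening: 0.0457
grip_force: 20.0
```

```bash
python3 - <<'E'
from h import *
plan(.575+.013*np.cos(.032),.3205-.013*np.sin(.032),.0115,-.032)
p=shot('wrist');cv2.imwrite('pics/w6.png',p['img'][:,:,::-1])
E
```

```text
at [0.5876 0.3202 0.05  ] [-3.141e+00 -1.000e-03 -3.000e-02] q6 1.99 t 24.38 | shift cm [0.04 0.01 3.85] yawturn 0.002 | per row 1 [0.04 0.01 3.85] 1 0.002
```

View pics/w6.png

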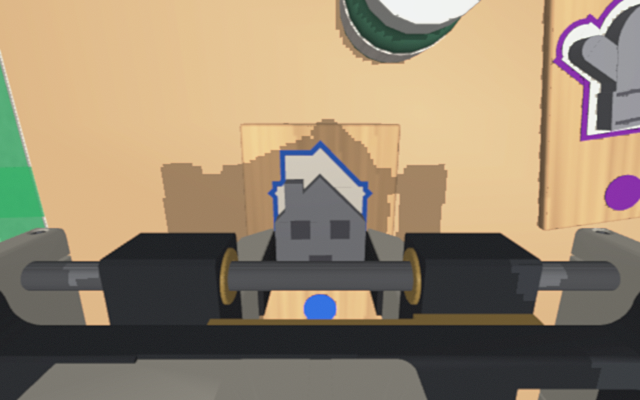

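House lines up with the blue outline (chimney left in both). Lower and release.

Call:
apply_moves --motion "20 0 0 1.5 0 0 0;20 0 0 1 0 0 0;20 0 0 0.6 0 0 0;20 0 0 0.4 0 0 0;20 0 0 0.25 0 0 0;20 0 0 0.1 0 0 0;20 0 0 0 0 0 0;20 0 0 0 0 0 0"

```text
time: 25.42
tool_pos: [0.5872, 0.32, 0.0127]
tool_rot: [3.142, -0.0, -0.03]
contact_force: [-3.0, -1.0, 7.9]
opening: 0.0457
grip_force: 20.0
```

Call:
apply_moves --motion "65 0 0 0 0 0 0;65 0 0 0 0 0 0;65 0 0 0 0 0 0;65 0 0 0 0 0 0;65 0 0 -1 0 0 0;100 0 0 -4 0 0 0;100 0 0 -6 0 0 0;100 -2 0 -6 0 0 0;100 -2 0 -6 0 0 0;100 0 0 0 0 0 0"

```text
time: 26.68
tool_pos: [0.5489, 0.3226, 0.2472]
tool_rot: [-3.136, -0.011, -0.029]
contact_force: [0.9, -0.3, 0.3]
opening: 0.0915
grip_force: 0.0
```

```bash
python3 chk.py house; python3 - <<'E'
from h import *
p=shot('wrist')
q=np.array([.4001,.2606,.9])
for x in robot.trace('heart',p)[:1]:
    m=x['pixels'].astype(np.float32);f=fit([(p,m)],'heart',0,.012);print(x['score'],m.sum(),[(round(c,3),q.round(4)) for c,q in f])
y=.9;plan(q[0]+.009*np.cos(y),q[1]+.009*np.sin(y),.12,y)
E
```

```text
house wrist 0.98 iou 0.952 in bat mm 23.9 -1.1 dyaw 0.003
bat refit 0.8140791654586792 [ 0.5777  0.3196 -0.0319] was (0.575, 0.3205, -0.032)
house side 0.78 iou 0.94 in bat mm 24.6 -1.2 dyaw 0.016
house scene 0.48 iou 0.825 in bat mm 19.8 1.9 dyaw -0.089
0.45 87.0 [(np.float64(0.916), array([0.414 , 0.2626, 2.7254])), (np.float64(0.917), array([0.4142, 0.2682, 3.8318])), (np.float64(0.917), array([0.425 , 0.2658, 2.7695])), (np.float64(0.918), array([0.4291, 0.2673, 1.1573]))]
at [0.5477 0.321  0.2385] [ 3.141e+00  2.000e-03 -3.100e-02] q6 2.01 t 27.12 | shift cm [-14.03   5.77  11.85] yawturn -0.931 | per row 4 [-3.51  1.44  2.96] 6 -0.155
```

Call:
apply_moves --motion "100 -3.5 1.44 2.95 0 0 0;100 -3.5 1.44 2.95 0 0 0;100 -3.5 1.44 2.95 0 0 0;100 -3.5 1.44 2.95 0 0 0;100 0 0 0 0 0 -0.155;100 0 0 0 0 0 -0.155;100 0 0 0 0 0 -0.155;100 0 0 0 0 0 -0.155;100 0 0 0 0 0 -0.155;100 0 0 0 0 0 -0.155;100 0 0 0 0 0 0;100 0 0 0 0 0 0"

```text
time: 28.62
tool_pos: [0.4061, 0.2679, 0.1216]
tool_rot: [-3.142, 0.0, 0.897]
contact_force: [-0.2, -0.3, 0.2]
opening: 0.0918
grip_force: 0.0
```

```bash
python3 - <<'E'
from h import *
p=shot('wrist');cv2.imwrite('pics/w7.png',p['img'][:,:,::-1])
for x in robot.trace('heart',p)[:1]:
    m=x['pixels'].astype(np.float32);print(x['score'],m.sum());f=fit([(p,m)],'heart',0,.012)
    print([(round(c,3),q.round(4)) for c,q in f]);q=f[0][1];y=q[2]
    plan(q[0]+.009*np.cos(y),q[1]+.009*np.sin(y),.004,y)
E
```

```text
0.58 2335.0
[(np.float64(0.17), array([0.4067, 0.2637, 3.1109])), (np.float64(0.17), array([0.4069, 0.2636, 3.1309])), (np.float64(0.177), array([0.4006, 0.2684, 4.8677])), (np.float64(0.178), array([0.4006, 0.2688, 4.8611]))]
at [0.4061 0.2679 0.1217] [-3.142  0.     0.898] q6 1.1 t 28.73 | shift cm [-0.83 -0.42 11.77] yawturn 0.928 | per row 3 [-0.28 -0.14  3.92] 6 0.155
```

View pics/w7.png

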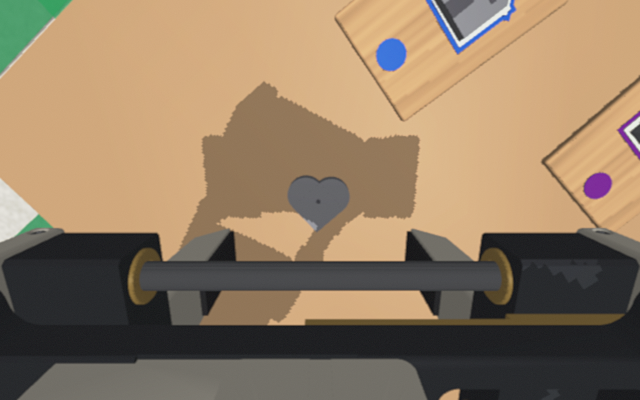

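```bash
python3 - <<'E'
from h import *
p=shot('wrist');o=robot.observe();y=o['tool_rot'][2];e=np.array([np.cos(y),np.sin(y)]);n=np.array([-e[1],e[0]])
for u,z in(((288,193),.012),((350,193),.012),((307,176),.012),((333,176),.012),((319,229),.006),((318,201),.012)):
    d=back(p,u,z)[0]-o['tool_pos'][:2];print(u,(d@e*1000).round(1),(d@n*1000).round(1))
g=np.array([288,176,350,231]);im=p['img'][176:232,288:352].astype(int)
m=np.zeros((400,640),np.float32);h=cv2.cvtColor(p['img'],cv2.COLOR_RGB2HSV)
m[165:240,275:365]=(h[165:240,275:365,1]<60);n_,l,s,c=cv2.connectedComponentsWithStats(m.astype(np.uint8));i=1+s[1:,4].argmax();m=(l==i).astype(np.float32);print(s[i])
f=fit([(p,m)],'heart',0,.012,yaws=[.7,.9,1.1]);print([(round(c,3),q.round(4)) for c,q in f]);q=f[0][1];y=q[2]
plan(q[0]+.009*np.cos(y),q[1]+.009*np.sin(y),.006,y)
E
```

```text
(288, 193) 2.6 27.1
(350, 193) 2.4 -27.1
(307, 176) 17.6 10.3
(333, 176) 17.5 -12.1
(319, 229) -33.2 0.1
(318, 201) -4.8 0.9
[ 287  175   63   57 2387]
[(np.float64(0.054), array([0.3993, 0.2615, 0.8431])), (np.float64(0.054), array([0.3993, 0.2615, 0.8434])), (np.float64(0.054), array([0.3993, 0.2615, 0.8433]))]
at [0.4061 0.2679 0.1217] [3.142 0.    0.898] q6 1.1 t 28.77 | shift cm [-0.02 -0.08 11.57] yawturn 0.055 | per row 3 [-0.01 -0.03  3.86] 1 0.055
```

Call:
apply_moves --motion "100 0 -0.05 4 0 0 0.05;100 0 0 3.5 0 0 0;100 0 0 2.5 0 0 0;100 0 0 1.1 0 0 0;100 0 0 0.45 0 0 0;100 0 0 0 0 0 0;20 0 0 0 0 0 0;20 0 0 0 0 0 0;20 0 0 0 0 0 0;20 0 0 0 0 0 0;20 0 0 0 0 0 0;20 0 0 0 0 0 0;20 0 0 -2 0 0 0;20 0 0 -3 0 0 0;20 0 0 -4 0 0 0;20 0 0 -3 0 0 0;20 0 0 0 0 0 0"

```text
time: 30.9
tool_pos: [0.4069, 0.2688, 0.1281]
tool_rot: [3.14, -0.004, 0.85]
contact_force: [-0.5, -0.1, -0.4]
opening: 0.0535
grip_force: 20.0
```

```bash
python3 -c "
from h import *
b=-.256
plan(.659+.034*np.cos(b)-.003*np.sin(b),-.1349+.034*np.sin(b)+.003*np.cos(b),.10,b)"
```

```text
at [0.4069 0.2688 0.1281] [ 3.14  -0.004  0.85 ] q6 1.15 t 30.9 | shift cm [-11.89  48.49   2.81] yawturn 1.106 | per row 11 [-1.08  4.41  0.26] 7 0.158
```

Call:
apply_moves --motion "20 -1.08 4.41 0.2 0 0 0;20 -1.08 4.41 0.2 0 0 0;20 -1.08 4.41 0.2 0 0 0;20 -1.08 4.41 0.2 0 0 0;20 -1.08 4.41 0.2 0 0 0;20 -1.08 4.41 0.2 0 0 0;20 -1.08 4.41 0.2 0 0 0;20 -1.08 4.41 0.2 0 0 0;20 -1.08 4.41 0.2 0 0 0;20 -1.08 4.41 0.2 0 0 0;20 -1.08 4.41 0.2 0 0 0;20 0 0 0 0 0 0.158;20 0 0 0 0 0 0.158;20 0 0 0 0 0 0.158;20 0 0 0 0 0 0.158;20 0 0 0 0 0 0.158;20 0 0 0 0 0 0.158;20 0 0 0 0 0 0.158;20 0 0 0 0 0 0;20 0 0 0 0 0 0"

```text
time: 33.4
tool_pos: [0.6912, -0.1411, 0.103]
tool_rot: [-3.142, 0.002, -0.253]
contact_force: [0.1, -0.3, 0.6]
opening: 0.0532
grip_force: 20.0
```

```bash
python3 - <<'E'
from h import *
b=-.256
plan(.659+.034*np.cos(b)-.003*np.sin(b),-.1349+.034*np.sin(b)+.003*np.cos(b),.0135,b)
p=shot('wrist');cv2.imwrite('pics/w8.png',p['img'][:,:,::-1])
q=shot('side')
for n,c in(('wrist',p),('side',q)): print([(x['score'],x['centre']) for x in robot.search_frame('maroon_jar',c)])
E
```

```text
at [ 0.6912 -0.1411  0.103 ] [-3.142e+00  2.000e-03 -2.530e-01] q6 1.51 t 33.4 | shift cm [ 0.13 -0.08  8.95] yawturn 0.003 | per row 2 [ 0.06 -0.04  4.48] 1 0.003
[(0.58, [0.7149, -0.2728, 0.0759])]
[(0.67, [0.6978, -0.2611, 0.0464])]
```

View pics/w8.png

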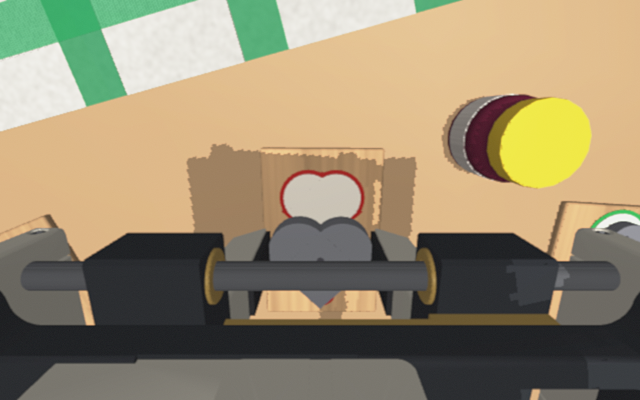

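Call:
apply_moves --motion "20 -0.27 -0.2 2 0 0 0;20 0 0 2.5 0 0 0;20 0 0 2 0 0 0;20 0 0 1.2 0 0 0;20 0 0 0.6 0 0 0;20 0 0 0.3 0 0 0;20 0 0 0.2 0 0 0;20 0 0 0.1 0 0 0;20 0 0 0 0 0 0;20 0 0 0 0 0 0"

```text
time: 34.85
tool_pos: [0.6896, -0.1387, 0.0156]
tool_rot: [3.141, -0.0, -0.256]
contact_force: [0.0, 0.1, -1.6]
opening: 0.053
grip_force: 20.0
```

Call:
apply_moves --motion "20 0 0 0.1 0 0 0;20 0 0 0.1 0 0 0;20 0 0 0 0 0 0;20 0 0 0 0 0 0"

```text
time: 35.35
tool_pos: [0.6897, -0.1387, 0.0144]
tool_rot: [3.141, -0.001, -0.256]
contact_force: [-1.9, 0.8, 5.6]
opening: 0.0537
grip_force: 20.0
```

Contact. Release and retreat, away from the jar.

Call:
apply_moves --motion "75 0 0 0 0 0 0;75 0 0 0 0 0 0;75 0 0 0 0 0 0;75 0 0 0 0 0 0;75 0 0 -1 0 0 0;75 0 0 -4 0 0 0;100 0 0 -6 0 0 0;100 -2 0 -6 0 0 0;100 -4 0 -4 0 0 0;100 -5 0 0 0 0 0;100 0 0 0 0 0 0;100 0 0 0 0 0 0"

```text
time: 36.85
tool_pos: [0.5841, -0.111, 0.2237]
tool_rot: [3.141, -0.003, -0.256]
contact_force: [0.1, 0.2, 0.1]
opening: 0.0914
grip_force: 0.0
```

```bash
python3 chk.py heart; python3 - <<'E'
from chk import *
for k in('house','fish','mitten'): chk(k,('side','scene'))
for n in('side','scene'):
    p=shot(n);cv2.imwrite(f'pics/{n}9.png',p['img'][:,:,::-1]);print([(g,[x['centre'] for x in robot.search_frame(g,p)][:1]) for g in('green_jar','maroon_jar')])
E
```

```text
heart wrist 0.77 iou 0.917 in bat mm 22.5 3.0 dyaw -0.023
bat refit 0.8340427279472351 [ 0.6605 -0.1352 -0.2627] was (0.659, -0.1349, -0.256)
heart side 0.79 iou 0.902 in bat mm 21.4 3.7 dyaw 0.058
heart scene 0.72 iou 0.926 in bat mm 19.3 4.4 dyaw -0.036
house side 0.59 iou 0.895 in bat mm 25.5 -1.2 dyaw 0.045
house scene 0.62 iou 0.833 in bat mm 19.7 1.8 dyaw 0.046
fish side 0.58 iou 0.821 in bat mm 27.3 -1.4 dyaw -0.067
fish scene 0.63 iou 0.905 in bat mm 24.2 0.2 dyaw -0.039
mitten side 0.96 iou 0.914 in bat mm 25.3 -1.4 dyaw 0.028
mitten scene 0.82 iou 0.887 in bat mm 23.4 3.6 dyaw -0.027
[('green_jar', [[0.6944, 0.2837, 0.0499]]), ('maroon_jar', [[0.698, -0.2614, 0.0469]])]
[('green_jar', [[0.7225, 0.2554, 0.0476]]), ('maroon_jar', [[0.7212, -0.2966, 0.0524]])]
```

View pics/scene9.png

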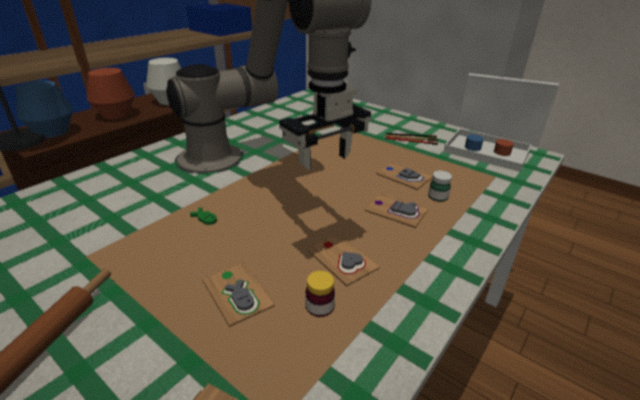

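All four ornaments sit inside their outlines, within tolerance (worst about 6 mm). The jars haven't moved and the green fish is untouched at (205,216). Handing in.

```bash
python3 -c "
from cell import robot
print(robot.hand_in())"
```

```text
the job is handed in; nothing more can be done
None
```

All four ornaments were set down face up on their own boards, within about 6 mm and 4° of their outlines by the camera checks; the jars and the green look-alike were left where they were, and the job was handed in at about 37 s (the hand-in returned no verdict).

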